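# Move the pantry row to the fresh tray

## Robot

A 6-joint arm with a two-finger parallel gripper is mounted at the origin on the work surface. World frame = base frame: x ahead of the robot, y to its left, z up, the work surface at z = 0. Lengths are in m, angles in degrees, forces in N, time in s.
With the tool pointing down it reaches from about 0.35 to 0.875 m from the base axis. Payload 4.2 kg.
Tool frame: the origin (TCP) lies on the centre line of the jaws, within the pads' length; the fingertips stand 25 mm ahead of it and the grasp point (between the pads) lies 6 mm ahead of it (finger_overhang is the distance from the TCP to the fingertips, in m); z points along the fingers, y is the line along which they close (so a half turn about z gives the same grasp; the last joint's range is limited). The gripper opens to 87 mm and grips with 3 to 60 N. Pads are 19 mm wide; open, the fingers measure 117 mm over their backs; the gripper's body (75 mm by 190 mm) begins 51 mm behind the grasp point.
Start: joints at [-59.267, 22.042, 0.453, 0, -68.411, -14.817], TCP at [0.171, -0.601, 0.248] pointing down, gripper open.
Joint ranges: [-179.83, 179.83], [-69.29, 118.12], [-61.27, 80.66], [-181.25, 117.63], [-171.15, -9.14], [-177.46, 177.46]. Speed limits (degrees/s): [159.86, 159.86, 180, 180, 180, 180].

## Interface

Orientations are given as a 3x3 rotation matrix whose columns are the frame's x, y, z axes.
In Python, from station import sense, capture, finish_job, spot_in, tip_of, finger_overhang gives the robot as it stands. The module is installed in compiled form; this text tells all that it offers.
- The arm moves only by the tool servo_tool, never from a script. Its arguments are lists of equal length, an entry for each row: "slide": the shift along the tool's x, y, z in m, a list of three; "spin": the turn about the tool's z in degrees; "grip": the closure, from 0 (fully open) to 1 (shut). A call has exactly 5 rows; each row is the pose to reach, as a shift and turn from the pose commanded when the call began, along the tool's axes at that moment; what a row does not reach only later rows make up. A row lasts 1/12 s, in which the tool goes at most 41.7 mm and 7.16 degrees, less where a joint would pass 70% of its speed; a pose out of reach is approached as far as the arm can. A call with a gripper value outside its range is refused whole. The fingers move at their own pace and stop on an object; the grip force is fixed at half the most. Time passes only in rows, so rows that repeat a pose let the fingers close, or fill a call up. It gives the time, the measured TCP pose, the force, the opening and the grip force at its end, in the units of the state.
- sense(): the state, without advancing time (a new reading comes with each control period).
- capture(name): name is "side" or "top"; returns a dict with "pixels" (420x560x3 uint8, blue, green, red), "depth" (420x560 float32, m along the optical axis (not along the pixel's ray), 0 where there is no reading), "fx", "fy", "cx", "cy" (pixels), "R" (3x3) and "t" (3): a world point X has camera coordinates R X + t. Camera axes: x right, y down, z forward; pixel columns grow to the right and rows downward; lengths in m; the calibration is good to about 2 mm. A picture is of the moment at which its call begins.
- finish_job(): hands the job in; it is judged then, once.
Trained networks look in the newest picture that a camera, given by its name, has taken for a name from the list of things; names that differ only in an ending like _2 or _b are one class to them, and where a whole thing is asked for, a point or a joint stands for the part that bears it (a point fixed in the world has none). Each returns a list of dicts, best first, with "conf" (0 to 1); they miss things now and then, are a little off and sometimes report something else, mostly with a low value. They report only what shows in the picture. A call takes as long as a camera call. They do not tell look-alikes from the thing itself.
- spot_in(thing, camera): "point" ([x, y, z] in m, in world coordinates, good to about 4 mm: the middle of the surface that is visible of it).
- tip_of(thing, camera): "point" ([x, y, z] in m, in world coordinates, good to about 4 mm: a listed point, or the origin of a listed thing).
The state is a dict: "time_s": time; "joints": joint angles; "joint_velocities": joint speeds; "effort": joint torques, N m; "tcp_pos": TCP position; "ee_rot": TCP orientation; "wrist_force": force on the tool from outside, world axes, zero at the start; "moment": the same for the moment, N m; "gripper_width": opening from 0.0 (shut) to 1.0 (fully open); "gripper_force": force on a finger pad.
Only numpy, scipy, OpenCV 4.12 (cv2) and the standard library are available. Lean on these libraries where they do the work, as an engineer would, in place of code of your own. Each camera call takes 0.05 s, during which the arm holds its last target. There are 200 camera calls.

## Task

Move the four pantry goods (can, carton, bottle and jar) from the full tray to the empty tray, one to each rubber pad, keeping them in the same left-to-right order as they stand in now. Set each one down upright and well centred on its pad, without dropping it or tipping it over, and leave the mug and the bowl where they are.

Things in the scene. Friction and masses are not known exactly. Their poses are not given: they have to be found in the camera images.
- can: food can, plain steel with a paper band, round, 54 mm diameter, 95 mm tall, about 0.3 kg. Origin: centre of its underside, z up its axis. It may be gripped anywhere round it
- carton: upright cardboard carton, 50 by 50 mm square, 105 mm tall, about 0.22 kg. Origin: centre of its underside; x and y square to its faces, z up. Stands roughly square with its tray
- bottle: sauce bottle, amber glass, 50 mm diameter up to 66 mm, then tapering to a 24 mm neck; a white cap of 28 mm diameter from 93 mm to the top at 125 mm, firm enough to lift it by; about 0.28 kg. Origin: centre of its underside, z up
- jar: squat white ceramic jar, 58 mm diameter and 62 mm tall, with a fixed wooden lid whose small round knob (22 mm wide at 80 mm) ends at 86 mm; about 0.33 kg. Origin: centre of its underside, z up
- full_tray: the tray that holds the four things at the start: fixed white board 96 mm deep (x), 330 long (y, to the robot's left), 12 thick, with a 6 mm steel rail all round (top 32 mm over the table, 44 mm before and behind the row's line). Origin: centre of its underside. Row places at x = 0, y = +117, +39, -39, -117 mm, each with a black rubber mat and one thing on it
- empty_tray: the tray empty at the start: fixed white board 96 mm deep (x), 330 long (y, to the robot's left), 12 thick, with a 6 mm steel rail all round (top 32 mm over the table, 44 mm before and behind the row's line). Origin: centre of its underside. Row places at x = 0, y = +117, +39, -39, -117 mm, each a black rubber pad 66 mm square, top 15 mm over the table. Either tray may be the nearer
- can_mat: the black rubber mat under the can at the start: 66 mm square, 3 mm thick, fixed in one of the full tray's four row places, its top 15 mm above the table. It stays there and so marks where the can stood. Origin: centre of its underside, axes as the full tray's
- carton_mat: the black rubber mat under the carton at the start: 66 mm square, 3 mm thick, fixed in one of the full tray's four row places, its top 15 mm above the table. It stays there and so marks where the carton stood. Origin: centre of its underside, axes as the full tray's
- bottle_mat: the black rubber mat under the bottle at the start: 66 mm square, 3 mm thick, fixed in one of the full tray's four row places, its top 15 mm above the table. It stays there and so marks where the bottle stood. Origin: centre of its underside, axes as the full tray's
- jar_mat: the black rubber mat under the jar at the start: 66 mm square, 3 mm thick, fixed in one of the full tray's four row places, its top 15 mm above the table. It stays there and so marks where the jar stood. Origin: centre of its underside, axes as the full tray's
- mug: bystander: blue mug, 80 mm diameter, 90 mm tall, left of the trays. Origin: centre of its underside
- bowl: bystander: white bowl, 140 mm diameter, 60 mm tall, right of the trays. Origin: centre of its underside
Mind the look-alikes: they are no part of the job. Leave any green look-alike of the jar alone.

How it is judged (in metres and radians):
At the end, for the whole second after the job is handed in: Each of the four goods stands upright (within 0.1 rad) and at rest on the pad of the once empty tray that corresponds to the place it had in the full tray (same order along y), its origin within 12 mm of the pad's centre along x and along y of the tray, and within 6 mm of the pad's height (((y of can_mat in the frame of full_tray between 0.097 and 0.137 m and y of can in the frame of empty_tray between 0.105 and 0.129 m) or (y of can_mat in the frame of full_tray between 0.019 and 0.059 m and y of can in the frame of empty_tray between 0.027 and 0.051 m) or (y of can_mat in the frame of full_tray between -0.059 and -0.019 m and y of can in the frame of empty_tray between -0.051 and -0.027 m) or (y of can_mat in the frame of full_tray between -0.137 and -0.097 m and y of can in the frame of empty_tray between -0.129 and -0.105 m)) and x of can in the frame of empty_tray between -0.012 and 0.012 m and z of can in the frame of empty_tray between 0.009 and 0.021 m and angle between each of can, carton, bottle, jar's own z axis and vertical below 0.1 rad and linear speed of each of can, carton, bottle, jar below 0.02 m/s and angular speed of each of can, carton, bottle, jar below 0.1 rad/s and ((y of carton_mat in the frame of full_tray between 0.097 and 0.137 m and y of carton in the frame of empty_tray between 0.105 and 0.129 m) or (y of carton_mat in the frame of full_tray between 0.019 and 0.059 m and y of carton in the frame of empty_tray between 0.027 and 0.051 m) or (y of carton_mat in the frame of full_tray between -0.059 and -0.019 m and y of carton in the frame of empty_tray between -0.051 and -0.027 m) or (y of carton_mat in the frame of full_tray between -0.137 and -0.097 m and y of carton in the frame of empty_tray between -0.129 and -0.105 m)) and x of carton in the frame of empty_tray between -0.012 and 0.012 m and z of carton in the frame of empty_tray between 0.009 and 0.021 m and ((y of bottle_mat in the frame of full_tray between 0.097 and 0.137 m and y of bottle in the frame of empty_tray between 0.105 and 0.129 m) or (y of bottle_mat in the frame of full_tray between 0.019 and 0.059 m and y of bottle in the frame of empty_tray between 0.027 and 0.051 m) or (y of bottle_mat in the frame of full_tray between -0.059 and -0.019 m and y of bottle in the frame of empty_tray between -0.051 and -0.027 m) or (y of bottle_mat in the frame of full_tray between -0.137 and -0.097 m and y of bottle in the frame of empty_tray between -0.129 and -0.105 m)) and x of bottle in the frame of empty_tray between -0.012 and 0.012 m and z of bottle in the frame of empty_tray between 0.009 and 0.021 m and ((y of jar_mat in the frame of full_tray between 0.097 and 0.137 m and y of jar in the frame of empty_tray between 0.105 and 0.129 m) or (y of jar_mat in the frame of full_tray between 0.019 and 0.059 m and y of jar in the frame of empty_tray between 0.027 and 0.051 m) or (y of jar_mat in the frame of full_tray between -0.059 and -0.019 m and y of jar in the frame of empty_tray between -0.051 and -0.027 m) or (y of jar_mat in the frame of full_tray between -0.137 and -0.097 m and y of jar in the frame of empty_tray between -0.129 and -0.105 m)) and x of jar in the frame of empty_tray between -0.012 and 0.012 m and z of jar in the frame of empty_tray between 0.009 and 0.021 m); the robot touches nothing.
It fails at once if a thing is tipped over (beyond 35 degrees) (angle between any of can, carton, bottle, jar's own z axis and vertical above 0.61 rad).
It fails at once if a thing is dropped: it falls free of the robot at over 0.6 m/s (some 18 mm of fall) ((linear speed of can above 0.6 m/s and contact force between can and the arm below 0.1 N and contact force between can and the fingers below 0.1 N) or (linear speed of carton above 0.6 m/s and contact force between carton and the arm below 0.1 N and contact force between carton and the fingers below 0.1 N) or (linear speed of bottle above 0.6 m/s and contact force between bottle and the arm below 0.1 N and contact force between bottle and the fingers below 0.1 N) or (linear speed of jar above 0.6 m/s and contact force between jar and the arm below 0.1 N and contact force between jar and the fingers below 0.1 N)).
It fails at once if the mug or the bowl is shifted by more than 20 mm (distance of any of mug, bowl from where it was at the start of the episode above 0.02 m).
It also fails if it takes over 106 s, if anything falls off the work surface, if the arm or the gripper's body presses on something with over 40 N, if the wrist force passes 120 N, or if a joint passes its speed limit or range.

## Working session

There is one attempt and no reset: what is moved stays moved. The work goes in short steps, Python scripts to look and compute and a tool call to move; the robot and the scene stay as the last step left them, time stands still between calls to the robot, and variables do not carry over. Pictures are saved under pics/ and viewed, at most 14 in all, crops included, and the job is handed in when it is done.

Besides the shell and the picture viewer there is one more tool, called after "Emit:" by a JSON object that holds its "name" and its "arguments". servo_tool: Moves the arm, as the interface text tells. Its arguments: {"type":"object","properties":{"slide":{"type":"array"},"spin":{"type":"array"},"grip":{"type":"array"}},"required":["slide","spin","grip"]}

```bash
mkdir -p pics
python3 - <<'E'
from station import *
import cv2,numpy as np
s=sense();print(s['time_s'],s['tcp_pos'],np.round(s['ee_rot'],3),s['gripper_width'],finger_overhang)
for c in('top','side'):
    d=capture(c);cv2.imwrite(f'pics/{c}0.png',d['pixels']);print(c,d['fx'],d['cx'],d['cy'],np.round(d['R'],3),d['t'])
    for n in('can','carton','bottle','jar','full_tray','empty_tray'):
        print(n,[(np.round(r['point'],3).tolist(),round(r['conf'],2)) for r in tip_of(n,c)[:3]])
E
```

```text
0.0 [ 0.17128027 -0.60049414  0.24643457] [[-0.962 -0.274 -0.001]
 [-0.274  0.962  0.002]
 [ 0.     0.002 -1.   ]] 0.9994427788739667 0.025
top 520.1264926140899 277.4635493219051 214.9393295122907 [[-0.011 -1.    -0.007]
 [-0.994  0.012 -0.107]
 [ 0.107  0.005 -0.994]] [0.01340713 0.48984789 1.29725633]
can [([0.483, 0.208, 0.017], 0.95)]
carton [([0.47, 0.129, 0.016], 0.79)]
bottle [([0.464, -0.033, 0.015], 0.6)]
jar [([0.34, 0.056, -0.0], 0.91), ([0.473, 0.045, 0.017], 0.89), ([0.343, 0.159, -0.0], 0.89)]
full_tray [([0.471, 0.086, 0.001], 0.65)]
empty_tray [([0.637, -0.008, -0.003], 0.75)]
side 443.3726515017729 274.35752668424004 205.21915932068404 [[-0.884 -0.468  0.006]
 [-0.35   0.653 -0.671]
 [ 0.31  -0.596 -0.741]] [0.43426774 0.20538296 1.1655854 ]
can [([0.48, 0.2, 0.018], 0.71)]
carton [([0.47, 0.128, 0.018], 0.63)]
bottle [([0.464, -0.031, 0.016], 0.87), ([0.636, -0.005, -0.001], 0.59)]
jar [([0.468, 0.045, 0.016], 0.9), ([0.593, 0.264, -0.002], 0.72), ([0.346, 0.166, -0.002], 0.64)]
full_tray [([0.472, 0.083, -0.005], 0.71)]
empty_tray [([0.638, -0.006, -0.004], 0.7)]
```

View pics/top0.png

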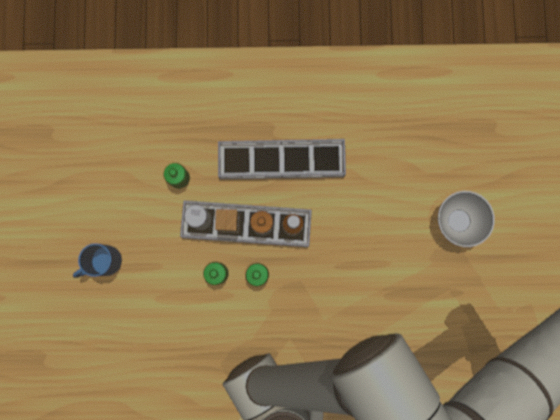

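View pics/side0.png

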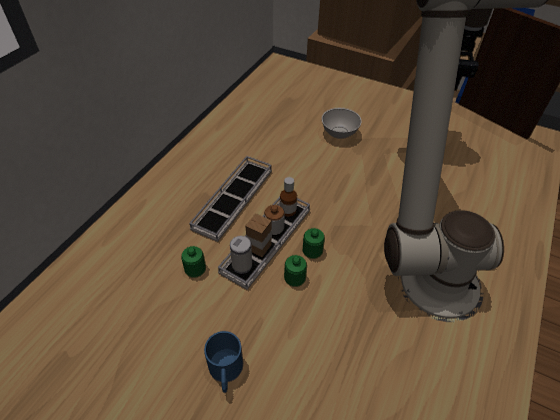

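Top view, full (near) tray, left to right: can (196,217), carton (228,221), jar (262,222, wooden lid), bottle (292,225). The jar candidates are (262,222), (175,175), (215,273) and (257,274). Only the first is white with a wooden lid and on the tray, since the other three are green. The far tray, centred near (282,159), is empty. I'll measure the trays and confirm with a crop.

```bash
cat > h.py <<'E'
from station import *
import cv2,numpy as np
def cloud(d):
    v,u=np.indices(d['depth'].shape);z=d['depth']
    P=np.stack([(u-d['cx'])*z/d['fx'],(v-d['cy'])*z/d['fy'],z],-1)
    return (P-d['t'])@d['R'], z>0     # R^T(P-t)
def box(W,ok,c,lo,hi,r=(.09,.2)):
    return ok&(W[...,2]>lo)&(W[...,2]<hi)&(abs(W[...,0]-c[0])<r[0])&(abs(W[...,1]-c[1])<r[1])
E
python3 - <<'E'
from h import *
d=capture('top');W,ok=cloud(d)
m=box(W,ok,(.42,-.2),-.05,.05,(.1,.05));print('table z',np.median(W[m][:,2]))
for n,c in(('full',(.472,.085)),('empty',(.637,-.007))):
    m=box(W,ok,c,.02,.05,(.06,.19))
    r=cv2.minAreaRect(W[m][:,:2].astype(np.float32));print(n,r,np.percentile(W[m][:,2],[5,50,90,97]))
    # rail heights
    for a,b in(('near',-.045),('far',.045)):
        k=m&(abs(W[...,0]-c[0]-b)<.012);print(a,np.percentile(W[k][:,2],[50,80,95]))
# pads: dark pixels
g=d['pixels'].max(2)
m=box(W,ok,(.637,-.007),.005,.03,(.045,.16))&(g<60)
n,l,st,ce=cv2.connectedComponentsWithStats(cv2.erode(m.astype(np.uint8),np.ones((2,2))))
for i in range(1,n):
    if st[i,4]>100: print('pad',st[i,4],np.round(W[l==i].mean(0),4),cv2.minAreaRect(W[l==i][:,:2].astype(np.float32)))
# tops of things
for n,c,lo,hi in(('can',(.48,.203),.1,.12),('carton',(.47,.128),.11,.13),('jar',(.47,.045),.085,.11),('bottle',(.464,-.032),.13,.15)):
    m=box(W,ok,c,lo,hi,(.04,.04));print(n,m.sum(),np.round(W[m].mean(0),4),cv2.minAreaRect(W[m][:,:2].astype(np.float32)))
cv2.imwrite('pics/crop.png',cv2.resize(d['pixels'][130:290,160:360],(800,640))[:600])
E
```

```text
table z -0.0006801096853003208
full ((0.47186464071273804, 0.08898399770259857), (0.3284652829170227, 0.09449633210897446), 85.15422058105469) [0.02504507 0.03070033 0.03507218 0.04247981]
near [0.03081049 0.03315504 0.03497633]
far [0.03058444 0.032987   0.03542595]
empty ((0.6390042304992676, -0.0042497217655181885), (0.09550639986991882, 0.32694095373153687), 0.20885826647281647) [0.02329864 0.03029076 0.03427971 0.03590267]
near [0.03033688 0.03304545 0.03534133]
far [0.03044008 0.03269422 0.03477052]
pad 445 [0.6357 0.0344 0.0141] ((0.6361121535301208, 0.0345563106238842), (0.054877620190382004, 0.057193025946617126), 89.76639556884766)
pad 461 [ 0.6366 -0.0434  0.0142] ((0.6361037492752075, -0.0434584766626358), (0.05492837354540825, 0.057248588651418686), 89.36963653564453)
pad 460 [ 0.6367 -0.1215  0.014 ] ((0.6370647549629211, -0.1214054599404335), (0.05512361228466034, 0.05702613666653633), 88.73954010009766)
pad 321 [0.6353 0.1091 0.0143] ((0.6365898847579956, 0.11257646232843399), (0.05514799430966377, 0.055231593549251556), 89.51836395263672)
can 407 [0.483  0.203  0.1096] ((0.48368313908576965, 0.20333245396614075), (0.052163753658533096, 0.05210736021399498), 45.68875503540039)
carton 451 [0.4719 0.1298 0.1195] ((0.47286543250083923, 0.1299559772014618), (0.05038968846201897, 0.05016481876373291), 88.27362060546875)
jar 138 [0.4682 0.0467 0.0919] ((0.4669201970100403, 0.04754481464624405), (0.043784577399492264, 0.04875192418694496), 89.20521545410156)
bottle 111 [ 0.464  -0.0292  0.1386] ((0.46432167291641235, -0.03000480681657791), (0.025514686480164528, 0.02626657672226429), 88.9643783569336)
```

View pics/crop.png

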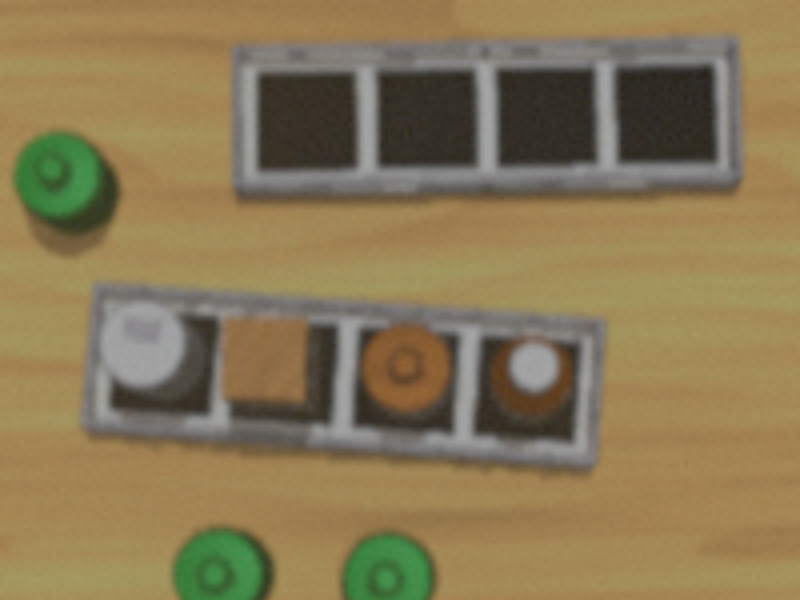

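The crop confirms the jar at (405,368) has a wooden lid, and the green ones differ. The rail tops measure 32 mm. I'll go from right to left, bottle, jar, carton, can, gripping across the row along world x.

Emit:
{"name": "servo_tool", "arguments": {"slide": [[-0.027,0.029,0],[-0.055,0.058,0],[-0.082,0.088,0],[-0.11,0.117,0],[-0.137,0.146,0]], "spin": [-7,-14,-21,-28,-35], "grip": [0,0,0,0,0]}}

```text
time_s: 1.17
tcp_pos: [0.2636, -0.4214, 0.2476]
ee_rot: [[-0.626, -0.78, 0.0], [-0.78, 0.626, -0.0], [0.0, -0.0, -1.0]]
wrist_force: [2.1, -0.5, 0.3]
gripper_width: 0.999
gripper_force: 0.0
```

Emit:
{"name": "servo_tool", "arguments": {"slide": [[-0.039,0.008,0],[-0.078,0.016,0],[-0.118,0.025,0],[-0.157,0.033,0],[-0.196,0.041,0]], "spin": [-7,-14,-21,-28,-35], "grip": [0,0,0,0,0]}}

```text
time_s: 1.58
tcp_pos: [0.3553, -0.2433, 0.248]
ee_rot: [[-0.065, -0.998, 0.001], [-0.998, 0.065, -0.0], [0.0, -0.001, -1.0]]
wrist_force: [1.1, -0.7, 0.6]
gripper_width: 1.0
gripper_force: 0.0
```

Emit:
{"name": "servo_tool", "arguments": {"slide": [[0,0,0],[0,0,0],[0,0,0],[0,0,0],[0,0,0]], "spin": [-1,-2,-3,-4,-4.1], "grip": [0,0,0,0,0]}}

```text
time_s: 2.0
tcp_pos: [0.3543, -0.2461, 0.2474]
ee_rot: [[-0.002, -1.0, -0.0], [-1.0, 0.002, 0.0], [-0.0, 0.0, -1.0]]
wrist_force: [0.6, -1.0, -0.8]
gripper_width: 1.001
gripper_force: 0.0
```

Emit:
{"name": "servo_tool", "arguments": {"slide": [[-0.036,-0.018,0],[-0.072,-0.036,0],[-0.108,-0.054,0],[-0.144,-0.072,0],[-0.18,-0.09,0]], "spin": [0,0,0,0,0], "grip": [0,0,0,0,0]}}

```text
time_s: 2.42
tcp_pos: [0.4452, -0.0647, 0.2477]
ee_rot: [[-0.003, -1.0, 0.0], [-1.0, 0.003, -0.0], [0.0, -0.0, -1.0]]
wrist_force: [1.1, -0.5, -0.1]
gripper_width: 1.0
gripper_force: 0.0
```

Emit:
{"name": "servo_tool", "arguments": {"slide": [[-0.018,-0.01,0.015],[-0.036,-0.02,0.03],[-0.036,-0.02,0.04],[-0.036,-0.02,0.04],[-0.036,-0.02,0.04]], "spin": [0,0,0,0,0], "grip": [0,0,0,0,0]}}

```text
time_s: 2.83
tcp_pos: [0.4646, -0.0301, 0.2071]
ee_rot: [[-0.001, -1.0, -0.002], [-1.0, 0.001, -0.001], [0.001, 0.002, -1.0]]
wrist_force: [-0.2, 0.5, 0.8]
gripper_width: 0.995
gripper_force: 0.0
```

Emit:
{"name": "servo_tool", "arguments": {"slide": [[0,0,0.02],[0,0,0.04],[0,0,0.06],[0,0,0.08],[0,0,0.08]], "spin": [0,0,0,0,0], "grip": [0,0,0,0,0]}}

```text
time_s: 3.25
tcp_pos: [0.4626, -0.0306, 0.1253]
ee_rot: [[-0.003, -1.0, -0.006], [-1.0, 0.003, -0.001], [0.001, 0.006, -1.0]]
wrist_force: [-0.8, 0.7, -0.6]
gripper_width: 0.997
gripper_force: 0.0
```

Emit:
{"name": "servo_tool", "arguments": {"slide": [[0,0,0],[0,0,0],[0,0,0],[0,0,0],[0,0,0]], "spin": [0,0,0,0,0], "grip": [0.3,0.4,0.5,0.6,0.65]}}

```text
time_s: 3.67
tcp_pos: [0.4653, -0.029, 0.1286]
ee_rot: [[0.0, -1.0, 0.002], [-1.0, -0.0, 0.001], [-0.001, -0.002, -1.0]]
wrist_force: [0.9, 0.0, 0.7]
gripper_width: 0.705
gripper_force: 0.0
```

Emit:
{"name": "servo_tool", "arguments": {"slide": [[0,0,0],[0,0,0],[0,0,0],[0,0,0],[0,0,0]], "spin": [0,0,0,0,0], "grip": [0.7,0.8,1,1,1]}}

```text
time_s: 4.08
tcp_pos: [0.4646, -0.029, 0.1275]
ee_rot: [[0.0, -1.0, -0.001], [-1.0, -0.0, -0.0], [0.0, 0.001, -1.0]]
wrist_force: [-1.4, 0.0, 0.5]
gripper_width: 0.322
gripper_force: 0.5
```

Emit:
{"name": "servo_tool", "arguments": {"slide": [[0,0,0],[0,0,0],[0,0,0],[0,0,0],[0,0,-0.01]], "spin": [0,0,0,0,0], "grip": [1,1,1,1,1]}}

```text
time_s: 4.5
tcp_pos: [0.4632, -0.0292, 0.1356]
ee_rot: [[-0.001, -1.0, -0.004], [-1.0, 0.001, -0.0], [0.0, 0.004, -1.0]]
wrist_force: [-0.1, 1.3, -3.9]
gripper_width: 0.314
gripper_force: 30.1
```

Emit:
{"name": "servo_tool", "arguments": {"slide": [[0,0,-0.015],[0,0,-0.03],[0,0,-0.045],[0,0,-0.055],[0,0,-0.06]], "spin": [0,0,0,0,0], "grip": [1,1,1,1,1]}}

```text
time_s: 4.92
tcp_pos: [0.4654, -0.0288, 0.1983]
ee_rot: [[0.0, -1.0, 0.002], [-1.0, -0.0, 0.001], [-0.001, -0.002, -1.0]]
wrist_force: [1.3, -0.4, -3.4]
gripper_width: 0.316
gripper_force: 30.1
```

Emit:
{"name": "servo_tool", "arguments": {"slide": [[0.006,-0.012,0],[0.018,-0.034,0],[0.03,-0.057,0],[0.042,-0.08,0],[0.054,-0.103,0]], "spin": [0,0,0,0,0], "grip": [1,1,1,1,1]}}

```text
time_s: 5.33
tcp_pos: [0.5684, -0.0834, 0.1961]
ee_rot: [[0.0, -1.0, -0.002], [-1.0, -0.0, 0.0], [-0.0, 0.002, -1.0]]
wrist_force: [0.6, 0.4, -2.0]
gripper_width: 0.311
gripper_force: 30.1
```

Emit:
{"name": "servo_tool", "arguments": {"slide": [[0.012,-0.023,0],[0.024,-0.046,0],[0.034,-0.063,0],[0.038,-0.07,0],[0.038,-0.07,0]], "spin": [0,0,0,0,0], "grip": [1,1,1,1,1]}}

```text
time_s: 5.75
tcp_pos: [0.6385, -0.1217, 0.1952]
ee_rot: [[-0.001, -1.0, -0.002], [-1.0, 0.001, 0.0], [-0.0, 0.002, -1.0]]
wrist_force: [-0.9, 0.0, -3.0]
gripper_width: 0.313
gripper_force: 30.1
```

Emit:
{"name": "servo_tool", "arguments": {"slide": [[0,0,0.01],[0,0,0.025],[0,0,0.04],[0,0,0.05],[0,0,0.055]], "spin": [0,0,0,0,0], "grip": [1,1,1,1,1]}}

```text
time_s: 6.17
tcp_pos: [0.6356, -0.1202, 0.1402]
ee_rot: [[0.001, -1.0, -0.005], [-1.0, -0.001, 0.001], [-0.001, 0.005, -1.0]]
wrist_force: [-0.8, 0.1, -3.5]
gripper_width: 0.313
gripper_force: 30.1
```

Emit:
{"name": "servo_tool", "arguments": {"slide": [[0,0,0.003],[0,0,0.006],[0,0,0.009],[0,0,0.012],[0,0,0.014]], "spin": [0,0,0,0,0], "grip": [1,1,1,1,1]}}

```text
time_s: 6.58
tcp_pos: [0.638, -0.1209, 0.1287]
ee_rot: [[0.0, -1.0, 0.001], [-1.0, -0.0, 0.0], [-0.0, -0.001, -1.0]]
wrist_force: [-0.6, 0.1, -3.7]
gripper_width: 0.312
gripper_force: 30.1
```

Emit:
{"name": "servo_tool", "arguments": {"slide": [[0,0,0.0005],[0,0,0.001],[0,0,0.001],[0,0,0.001],[0,0,0.001]], "spin": [0,0,0,0,0], "grip": [1,1,1,1,1]}}

```text
time_s: 7.0
tcp_pos: [0.6379, -0.121, 0.1278]
ee_rot: [[0.0, -1.0, 0.0], [-1.0, -0.0, -0.0], [0.0, -0.0, -1.0]]
wrist_force: [0.3, 0.5, -3.9]
gripper_width: 0.315
gripper_force: 30.1
```

Emit:
{"name": "servo_tool", "arguments": {"slide": [[0,0,0.0005],[0,0,0.001],[0,0,0.0015],[0,0,0.0015],[0,0,0.0015]], "spin": [0,0,0,0,0], "grip": [1,1,1,1,1]}}

```text
time_s: 7.42
tcp_pos: [0.6381, -0.1211, 0.1274]
ee_rot: [[0.001, -1.0, 0.001], [-1.0, -0.001, -0.001], [0.001, -0.001, -1.0]]
wrist_force: [-2.7, 0.3, 5.3]
gripper_width: 0.312
gripper_force: 30.1
```

Contact now; release, rise, and go to the jar.

Emit:
{"name": "servo_tool", "arguments": {"slide": [[0,0,0],[0,0,0],[0,0,0],[0,0,0],[0,0,0]], "spin": [0,0,0,0,0], "grip": [0.6,0.5,0.3,0,0]}}

```text
time_s: 7.83
tcp_pos: [0.6379, -0.121, 0.1257]
ee_rot: [[0.0, -1.0, -0.0], [-1.0, -0.0, 0.0], [-0.0, 0.0, -1.0]]
wrist_force: [-0.7, 0.1, 0.3]
gripper_width: 0.606
gripper_force: 0.0
```

Emit:
{"name": "servo_tool", "arguments": {"slide": [[0,0,0],[0,0,-0.02],[0,0,-0.04],[0,0,-0.06],[0,0,-0.075]], "spin": [0,0,0,0,0], "grip": [0,0,0,0,0]}}

```text
time_s: 8.25
tcp_pos: [0.6384, -0.1211, 0.2028]
ee_rot: [[0.001, -1.0, 0.002], [-1.0, -0.001, -0.0], [0.0, -0.002, -1.0]]
wrist_force: [0.9, 0.2, 0.4]
gripper_width: 0.959
gripper_force: 0.0
```

Emit:
{"name": "servo_tool", "arguments": {"slide": [[-0.034,0.034,0],[-0.068,0.068,0],[-0.102,0.102,0],[-0.135,0.136,0],[-0.168,0.168,0]], "spin": [0,0,0,0,0], "grip": [0,0,0,0,0]}}

```text
time_s: 8.67
tcp_pos: [0.4889, 0.027, 0.201]
ee_rot: [[-0.0, -1.0, 0.0], [-1.0, 0.0, 0.0], [-0.0, -0.0, -1.0]]
wrist_force: [0.9, 1.8, 0.0]
gripper_width: 0.999
gripper_force: 0.0
```

Emit:
{"name": "servo_tool", "arguments": {"slide": [[0,0,0],[0,0,0],[0,0,0],[0,0,0],[0,0,0]], "spin": [0,0,0,0,0], "grip": [0,0,0,0,0]}}

```text
time_s: 9.08
tcp_pos: [0.4912, 0.0255, 0.2008]
ee_rot: [[-0.002, -1.0, -0.0], [-1.0, 0.002, -0.0], [0.0, 0.0, -1.0]]
wrist_force: [-0.6, -0.2, -0.4]
gripper_width: 1.002
gripper_force: 0.0
```

Emit:
{"name": "servo_tool", "arguments": {"slide": [[-0.011,0.012,0],[-0.022,0.023,0.02],[-0.022,0.023,0.04],[-0.022,0.023,0.04],[-0.022,0.023,0.04]], "spin": [0,0,0,0,0], "grip": [0,0,0,0,0]}}

```text
time_s: 9.5
tcp_pos: [0.4676, 0.0474, 0.1604]
ee_rot: [[-0.001, -1.0, -0.002], [-1.0, 0.001, -0.001], [0.001, 0.002, -1.0]]
wrist_force: [0.6, 0.4, 0.0]
gripper_width: 1.0
gripper_force: 0.0
```

Run:
```python
from h import *
d=capture('side');cv2.imwrite('pics/s1.png',cv2.resize(d['pixels'][140:320,170:410],(800,600)))
W,ok=cloud(d)
for n in('bottle','jar'): print(n,[(np.round(r['point'],3).tolist(),round(r['conf'],2)) for r in tip_of(n,'side')[:3]])
print(sense()['tcp_pos'])
```

```text
bottle [([0.462, -0.027, 0.011], 0.35)]
jar [([0.347, 0.164, -0.002], 0.89), ([0.593, 0.262, 0.001], 0.79), ([0.342, 0.059, -0.001], 0.76)]
[0.46867106 0.048009   0.16203908]
```

View pics/s1.png

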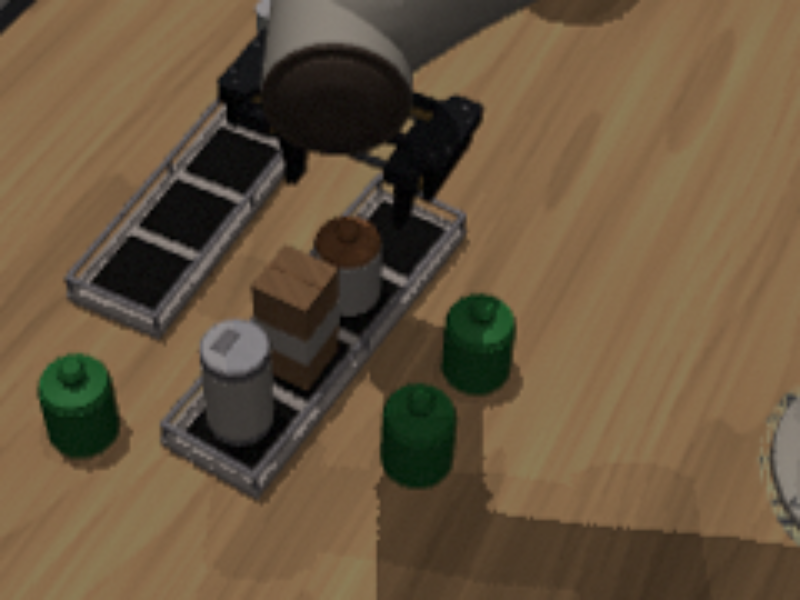

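The fingers at (295,165) and (400,205) straddle the jar at (348,260), and the bottle's cap shows upright behind at (265,10). Descending on the jar.

Emit:
{"name": "servo_tool", "arguments": {"slide": [[0,0,0.02],[0,0,0.045],[0,0,0.07],[0,0,0.09],[0,0,0.096]], "spin": [0,0,0,0,0], "grip": [0,0,0,0,0]}}

```text
time_s: 10.07
tcp_pos: [0.4666, 0.0475, 0.0633]
ee_rot: [[-0.001, -1.0, -0.003], [-1.0, 0.001, -0.001], [0.001, 0.003, -1.0]]
wrist_force: [-0.6, -1.0, -0.1]
gripper_width: 1.0
gripper_force: 0.0
```

Emit:
{"name": "servo_tool", "arguments": {"slide": [[0,0,0],[0,0,0],[0,0,0],[0,0,0],[0,0,0]], "spin": [0,0,0,0,0], "grip": [0.1,0.2,0.3,0.5,1]}}

```text
time_s: 10.48
tcp_pos: [0.4681, 0.0484, 0.0662]
ee_rot: [[0.0, -1.0, 0.002], [-1.0, -0.0, 0.001], [-0.001, -0.002, -1.0]]
wrist_force: [0.7, 0.3, -0.4]
gripper_width: 0.707
gripper_force: 0.0
```

Emit:
{"name": "servo_tool", "arguments": {"slide": [[0,0,0],[0,0,0],[0,0,0],[0,0,0],[0,0,0]], "spin": [0,0,0,0,0], "grip": [1,1,1,1,1]}}

```text
time_s: 10.9
tcp_pos: [0.4682, 0.0485, 0.066]
ee_rot: [[0.001, -1.0, 0.002], [-1.0, -0.001, 0.001], [-0.001, -0.002, -1.0]]
wrist_force: [0.2, 0.0, 6.2]
gripper_width: 0.656
gripper_force: 30.0
```

Emit:
{"name": "servo_tool", "arguments": {"slide": [[0,0,-0.002],[0,0,-0.01],[0,0,-0.025],[0,0,-0.04],[0,0,-0.055]], "spin": [0,0,0,0,0], "grip": [1,1,1,1,1]}}

```text
time_s: 11.32
tcp_pos: [0.4664, 0.0478, 0.1203]
ee_rot: [[-0.0, -1.0, -0.002], [-1.0, 0.0, -0.001], [0.001, 0.002, -1.0]]
wrist_force: [0.6, -0.4, -2.1]
gripper_width: 0.657
gripper_force: 30.0
```

Emit:
{"name": "servo_tool", "arguments": {"slide": [[0.006,-0.012,0],[0.018,-0.034,0],[0.03,-0.057,0],[0.042,-0.08,0],[0.054,-0.103,0]], "spin": [0,0,0,0,0], "grip": [1,1,1,1,1]}}

```text
time_s: 11.73
tcp_pos: [0.5704, -0.0065, 0.1198]
ee_rot: [[0.0, -1.0, -0.002], [-1.0, -0.0, 0.0], [-0.0, 0.002, -1.0]]
wrist_force: [0.0, 0.7, -2.3]
gripper_width: 0.658
gripper_force: 30.0
```

Emit:
{"name": "servo_tool", "arguments": {"slide": [[0.012,-0.022,0],[0.024,-0.044,0],[0.033,-0.06,0],[0.037,-0.066,0],[0.037,-0.066,0]], "spin": [0,0,0,0,0], "grip": [1,1,1,1,1]}}

```text
time_s: 12.15
tcp_pos: [0.6366, -0.0437, 0.119]
ee_rot: [[-0.002, -1.0, -0.002], [-1.0, 0.002, -0.0], [0.0, 0.002, -1.0]]
wrist_force: [-0.5, 0.6, -2.0]
gripper_width: 0.659
gripper_force: 30.0
```

Emit:
{"name": "servo_tool", "arguments": {"slide": [[0,0,0.01],[0,0,0.025],[0,0,0.04],[0,0,0.05],[0,0,0.05]], "spin": [0,0,0,0,0], "grip": [1,1,1,1,1]}}

```text
time_s: 12.57
tcp_pos: [0.634, -0.0423, 0.0675]
ee_rot: [[0.001, -1.0, -0.005], [-1.0, -0.001, -0.0], [0.0, 0.005, -1.0]]
wrist_force: [-0.2, -0.9, -3.0]
gripper_width: 0.66
gripper_force: 30.0
```

Emit:
{"name": "servo_tool", "arguments": {"slide": [[0,0,0.001],[0,0,0.002],[0,0,0.003],[0,0,0.004],[0,0,0.005]], "spin": [0,0,0,0,0], "grip": [1,1,1,1,1]}}

```text
time_s: 12.98
tcp_pos: [0.6366, -0.0427, 0.0662]
ee_rot: [[0.001, -1.0, 0.001], [-1.0, -0.001, -0.0], [0.0, -0.001, -1.0]]
wrist_force: [-2.9, 2.1, 5.6]
gripper_width: 0.658
gripper_force: 30.0
```

Emit:
{"name": "servo_tool", "arguments": {"slide": [[0,0,0],[0,0,0],[0,0,0],[0,0,0],[0,0,0]], "spin": [0,0,0,0,0], "grip": [0.25,0.2,0.1,0,0]}}

```text
time_s: 13.4
tcp_pos: [0.6366, -0.0428, 0.0652]
ee_rot: [[0.0, -1.0, 0.0], [-1.0, -0.0, 0.0], [-0.0, -0.0, -1.0]]
wrist_force: [-0.2, 0.4, -0.6]
gripper_width: 0.931
gripper_force: 0.0
```

Emit:
{"name": "servo_tool", "arguments": {"slide": [[0,0,0],[0,0,-0.02],[0,0,-0.055],[0,0,-0.095],[0,0,-0.135]], "spin": [0,0,0,0,0], "grip": [0,0,0,0,0]}}

```text
time_s: 13.82
tcp_pos: [0.6358, -0.0429, 0.201]
ee_rot: [[0.0, -1.0, -0.002], [-1.0, -0.0, -0.0], [0.0, 0.002, -1.0]]
wrist_force: [0.4, 0.3, 0.6]
gripper_width: 0.997
gripper_force: 0.0
```

Emit:
{"name": "servo_tool", "arguments": {"slide": [[-0.025,0.025,0],[-0.05,0.05,0],[-0.08,0.08,0],[-0.11,0.11,0],[-0.14,0.14,0]], "spin": [0,0,0,0,0], "grip": [0,0,0,0,0]}}

```text
time_s: 14.23
tcp_pos: [0.4965, 0.0963, 0.2001]
ee_rot: [[-0.001, -1.0, 0.0], [-1.0, 0.001, 0.0], [-0.0, -0.0, -1.0]]
wrist_force: [-0.5, 1.0, -0.3]
gripper_width: 1.0
gripper_force: 0.0
```

Emit:
{"name": "servo_tool", "arguments": {"slide": [[-0.015,0.012,0],[-0.0315,0.024,0],[-0.0315,0.024,0],[-0.0315,0.024,0],[-0.0315,0.024,0]], "spin": [0,0,0,0,0], "grip": [0,0,0,0,0]}}

```text
time_s: 14.65
tcp_pos: [0.4743, 0.1269, 0.2002]
ee_rot: [[0.0, -1.0, 0.0], [-1.0, -0.0, 0.0], [-0.0, -0.0, -1.0]]
wrist_force: [-0.6, 0.3, -0.3]
gripper_width: 0.999
gripper_force: 0.0
```

Emit:
{"name": "servo_tool", "arguments": {"slide": [[-0.002,0.001,0.015],[-0.002,0.001,0.045],[-0.002,0.001,0.075],[-0.002,0.001,0.1],[-0.002,0.001,0.116]], "spin": [0,0,0,0,0], "grip": [0,0,0,0,0]}}

```text
time_s: 15.07
tcp_pos: [0.4724, 0.1273, 0.0813]
ee_rot: [[-0.002, -1.0, -0.003], [-1.0, 0.002, -0.002], [0.002, 0.003, -1.0]]
wrist_force: [-0.3, 0.3, -0.1]
gripper_width: 0.999
gripper_force: 0.0
```

Emit:
{"name": "servo_tool", "arguments": {"slide": [[-0.002,0.001,0],[-0.002,0.001,0],[-0.002,0.001,0],[-0.002,0.001,0],[-0.002,0.001,0]], "spin": [0,0,0,0,0], "grip": [0.1,0.2,0.3,0.5,1]}}

```text
time_s: 15.48
tcp_pos: [0.4728, 0.1314, 0.0853]
ee_rot: [[0.0, -1.0, 0.003], [-1.0, -0.0, 0.002], [-0.002, -0.003, -1.0]]
wrist_force: [-0.4, -0.3, -0.1]
gripper_width: 0.709
gripper_force: 0.0
```

Emit:
{"name": "servo_tool", "arguments": {"slide": [[0,0,0],[0,0,0],[0,0,0],[0,0,0],[0,0,0]], "spin": [0,0,0,0,0], "grip": [1,1,1,1,1]}}

```text
time_s: 15.9
tcp_pos: [0.4721, 0.1312, 0.0849]
ee_rot: [[0.001, -1.0, 0.001], [-1.0, -0.001, 0.0], [-0.0, -0.001, -1.0]]
wrist_force: [-2.2, -0.1, 6.4]
gripper_width: 0.573
gripper_force: 29.8
```

Emit:
{"name": "servo_tool", "arguments": {"slide": [[0,0,-0.002],[0,0,-0.01],[0,0,-0.025],[0,0,-0.04],[0,0,-0.055]], "spin": [0,0,0,0,0], "grip": [1,1,1,1,1]}}

```text
time_s: 16.32
tcp_pos: [0.4715, 0.1308, 0.1395]
ee_rot: [[0.0, -1.0, -0.001], [-1.0, -0.0, -0.001], [0.001, 0.001, -1.0]]
wrist_force: [0.9, -0.0, -2.6]
gripper_width: 0.574
gripper_force: 29.7
```

Emit:
{"name": "servo_tool", "arguments": {"slide": [[0.006,-0.012,0],[0.018,-0.034,0],[0.03,-0.057,0],[0.042,-0.08,0],[0.054,-0.103,0]], "spin": [0,0,0,0,0], "grip": [1,1,1,1,1]}}

```text
time_s: 16.73
tcp_pos: [0.576, 0.076, 0.1381]
ee_rot: [[0.0, -1.0, -0.001], [-1.0, -0.0, -0.0], [0.0, 0.001, -1.0]]
wrist_force: [0.5, 0.4, -3.0]
gripper_width: 0.577
gripper_force: 29.7
```

Emit:
{"name": "servo_tool", "arguments": {"slide": [[0.012,-0.022,0],[0.024,-0.044,0],[0.035,-0.056,0],[0.0415,-0.062,0],[0.0415,-0.062,0]], "spin": [0,0,0,0,0], "grip": [1,1,1,1,1]}}

```text
time_s: 17.15
tcp_pos: [0.6376, 0.0338, 0.1375]
ee_rot: [[-0.002, -1.0, -0.002], [-1.0, 0.002, -0.001], [0.001, 0.002, -1.0]]
wrist_force: [0.0, -0.2, -2.9]
gripper_width: 0.574
gripper_force: 29.7
```

Emit:
{"name": "servo_tool", "arguments": {"slide": [[0,0,0.01],[0,0,0.025],[0,0,0.04],[0,0,0.05],[0,0,0.05]], "spin": [0,0,0,0,0], "grip": [1,1,1,1,1]}}

```text
time_s: 17.57
tcp_pos: [0.6347, 0.036, 0.0863]
ee_rot: [[0.001, -1.0, -0.005], [-1.0, -0.001, -0.001], [0.001, 0.005, -1.0]]
wrist_force: [-0.9, 0.1, -1.9]
gripper_width: 0.578
gripper_force: 29.7
```

Emit:
{"name": "servo_tool", "arguments": {"slide": [[0,0,0.001],[0,0,0.002],[0,0,0.003],[0,0,0.004],[0,0,0.005]], "spin": [0,0,0,0,0], "grip": [1,1,1,1,1]}}

```text
time_s: 17.98
tcp_pos: [0.6372, 0.0357, 0.0849]
ee_rot: [[0.0, -1.0, 0.001], [-1.0, -0.0, 0.0], [-0.0, -0.001, -1.0]]
wrist_force: [-3.0, 0.7, 6.1]
gripper_width: 0.578
gripper_force: 29.7
```

Emit:
{"name": "servo_tool", "arguments": {"slide": [[0,0,0],[0,0,0],[0,0,0],[0,0,0],[0,0,0]], "spin": [0,0,0,0,0], "grip": [0.35,0.25,0.1,0,0]}}

```text
time_s: 18.4
tcp_pos: [0.6371, 0.0356, 0.0843]
ee_rot: [[0.0, -1.0, 0.001], [-1.0, -0.0, 0.0], [-0.0, -0.001, -1.0]]
wrist_force: [-0.3, -0.5, -0.5]
gripper_width: 0.866
gripper_force: 0.0
```

Emit:
{"name": "servo_tool", "arguments": {"slide": [[0,0,0],[0,0,-0.02],[0,0,-0.05],[0,0,-0.085],[0,0,-0.115]], "spin": [0,0,0,0,0], "grip": [0,0,0,0,0]}}

```text
time_s: 18.82
tcp_pos: [0.6371, 0.0355, 0.2009]
ee_rot: [[0.001, -1.0, 0.001], [-1.0, -0.001, -0.0], [0.0, -0.001, -1.0]]
wrist_force: [-0.0, 0.4, 0.5]
gripper_width: 0.999
gripper_force: 0.0
```

Emit:
{"name": "servo_tool", "arguments": {"slide": [[-0.025,0.025,0],[-0.05,0.05,0],[-0.08,0.08,0],[-0.11,0.11,0],[-0.14,0.14,0]], "spin": [0,0,0,0,0], "grip": [0,0,0,0,0]}}

```text
time_s: 19.23
tcp_pos: [0.4972, 0.1747, 0.1992]
ee_rot: [[-0.001, -1.0, 0.0], [-1.0, 0.001, 0.0], [-0.0, -0.0, -1.0]]
wrist_force: [-0.2, 1.7, 0.2]
gripper_width: 0.996
gripper_force: 0.0
```

Emit:
{"name": "servo_tool", "arguments": {"slide": [[-0.015,0.007,0],[-0.0275,0.014,0],[-0.0275,0.014,0],[-0.0275,0.014,0],[-0.0275,0.014,0]], "spin": [0,0,0,0,0], "grip": [0,0,0,0,0]}}

```text
time_s: 19.65
tcp_pos: [0.4847, 0.2011, 0.199]
ee_rot: [[0.0, -1.0, -0.0], [-1.0, -0.0, -0.0], [0.0, 0.0, -1.0]]
wrist_force: [0.6, 0.1, 0.8]
gripper_width: 0.996
gripper_force: 0.0
```

Emit:
{"name": "servo_tool", "arguments": {"slide": [[0,0,0.015],[-0.001,0,0.045],[-0.001,0,0.075],[-0.001,0,0.105],[-0.001,0,0.12]], "spin": [0,0,0,0,0], "grip": [0,0,0,0,0]}}

```text
time_s: 20.07
tcp_pos: [0.4834, 0.2001, 0.0756]
ee_rot: [[-0.003, -1.0, -0.005], [-1.0, 0.003, -0.003], [0.003, 0.005, -1.0]]
wrist_force: [-0.2, 0.1, 0.0]
gripper_width: 1.0
gripper_force: 0.0
```

Emit:
{"name": "servo_tool", "arguments": {"slide": [[0,0,0],[0,0,0],[0,0,0],[0,0,0],[0,0,0]], "spin": [0,0,0,0,0], "grip": [0.1,0.2,0.3,0.5,1]}}

```text
time_s: 20.48
tcp_pos: [0.4854, 0.2029, 0.0805]
ee_rot: [[0.0, -1.0, 0.002], [-1.0, -0.0, 0.002], [-0.002, -0.002, -1.0]]
wrist_force: [0.0, 0.8, 0.9]
gripper_width: 0.709
gripper_force: 0.0
```

Emit:
{"name": "servo_tool", "arguments": {"slide": [[0,0,0],[0,0,0],[0,0,0],[0,0,0],[0,0,0]], "spin": [0,0,0,0,0], "grip": [1,1,1,1,1]}}

```text
time_s: 20.9
tcp_pos: [0.4841, 0.2024, 0.08]
ee_rot: [[0.001, -1.0, -0.0], [-1.0, -0.001, -0.0], [0.0, 0.0, -1.0]]
wrist_force: [-3.8, 0.3, 5.9]
gripper_width: 0.612
gripper_force: 30.0
```

Emit:
{"name": "servo_tool", "arguments": {"slide": [[0,0,-0.002],[0,0,-0.01],[0,0,-0.025],[0,0,-0.04],[0,0,-0.055]], "spin": [0,0,0,0,0], "grip": [1,1,1,1,1]}}

```text
time_s: 21.32
tcp_pos: [0.4843, 0.2023, 0.1345]
ee_rot: [[0.0, -1.0, -0.001], [-1.0, -0.0, -0.0], [0.0, 0.001, -1.0]]
wrist_force: [0.3, -0.4, -3.9]
gripper_width: 0.613
gripper_force: 30.0
```

Emit:
{"name": "servo_tool", "arguments": {"slide": [[0.006,-0.012,0],[0.018,-0.034,0],[0.03,-0.057,0],[0.042,-0.08,0],[0.054,-0.1,0]], "spin": [0,0,0,0,0], "grip": [1,1,1,1,1]}}

```text
time_s: 21.73
tcp_pos: [0.586, 0.1475, 0.1333]
ee_rot: [[0.0, -1.0, -0.0], [-1.0, -0.0, -0.0], [0.0, 0.0, -1.0]]
wrist_force: [0.3, 0.6, -3.8]
gripper_width: 0.615
gripper_force: 30.0
```

Emit:
{"name": "servo_tool", "arguments": {"slide": [[0.012,-0.02,0],[0.024,-0.038,0],[0.033,-0.049,0],[0.036,-0.0525,0],[0.036,-0.0525,0]], "spin": [0,0,0,0,0], "grip": [1,1,1,1,1]}}

```text
time_s: 22.15
tcp_pos: [0.6373, 0.1113, 0.1329]
ee_rot: [[-0.002, -1.0, -0.002], [-1.0, 0.002, -0.0], [0.0, 0.002, -1.0]]
wrist_force: [-0.4, 0.7, -4.0]
gripper_width: 0.612
gripper_force: 30.0
```

Emit:
{"name": "servo_tool", "arguments": {"slide": [[0,0,0.01],[0,0,0.025],[0,0,0.04],[0,0,0.05],[0,0,0.05]], "spin": [0,0,0,0,0], "grip": [1,1,1,1,1]}}

```text
time_s: 22.57
tcp_pos: [0.635, 0.1127, 0.0814]
ee_rot: [[0.001, -1.0, -0.005], [-1.0, -0.001, -0.001], [0.001, 0.005, -1.0]]
wrist_force: [-1.0, -0.2, -3.2]
gripper_width: 0.612
gripper_force: 30.0
```

Emit:
{"name": "servo_tool", "arguments": {"slide": [[0,0,0.001],[0,0,0.002],[0,0,0.003],[0,0,0.004],[0,0,0.005]], "spin": [0,0,0,0,0], "grip": [1,1,1,1,1]}}

```text
time_s: 22.98
tcp_pos: [0.6373, 0.1127, 0.08]
ee_rot: [[0.001, -1.0, 0.001], [-1.0, -0.001, 0.0], [-0.0, -0.001, -1.0]]
wrist_force: [-2.3, 0.6, 4.3]
gripper_width: 0.611
gripper_force: 30.0
```

Emit:
{"name": "servo_tool", "arguments": {"slide": [[0,0,0],[0,0,0],[0,0,0],[0,0,0],[0,0,0]], "spin": [0,0,0,0,0], "grip": [0.3,0.2,0.1,0,0]}}

```text
time_s: 23.4
tcp_pos: [0.6373, 0.1125, 0.0794]
ee_rot: [[0.0, -1.0, 0.001], [-1.0, -0.0, 0.0], [-0.0, -0.001, -1.0]]
wrist_force: [0.1, -0.4, -0.3]
gripper_width: 0.906
gripper_force: 0.0
```

Emit:
{"name": "servo_tool", "arguments": {"slide": [[0,0,0],[0,0,-0.02],[0,0,-0.055],[0,0,-0.095],[0,0,-0.13]], "spin": [0,0,0,0,0], "grip": [0,0,0,0,0]}}

```text
time_s: 23.82
tcp_pos: [0.6372, 0.1123, 0.2111]
ee_rot: [[0.001, -1.0, 0.001], [-1.0, -0.001, -0.0], [0.0, -0.001, -1.0]]
wrist_force: [0.4, 0.3, 0.3]
gripper_width: 1.001
gripper_force: 0.0
```

Emit:
{"name": "servo_tool", "arguments": {"slide": [[0,0.03,-0.01],[0,0.06,-0.02],[0,0.09,-0.03],[0,0.12,-0.04],[0,0.15,-0.05]], "spin": [0,0,0,0,0], "grip": [0,0,0,0,0]}}

```text
time_s: 24.23
tcp_pos: [0.4856, 0.1122, 0.2594]
ee_rot: [[-0.0, -1.0, 0.0], [-1.0, 0.0, 0.0], [-0.0, -0.0, -1.0]]
wrist_force: [0.4, 0.4, 1.0]
gripper_width: 0.998
gripper_force: 0.0
```

Emit:
{"name": "servo_tool", "arguments": {"slide": [[0.04,0.01,0],[0.08,0.03,0],[0.12,0.05,0],[0.16,0.05,0],[0.2,0.05,0]], "spin": [0,0,0,0,0], "grip": [0,0,0,0,0]}}

```text
time_s: 24.65
tcp_pos: [0.4356, -0.0866, 0.2599]
ee_rot: [[0.003, -1.0, 0.002], [-1.0, -0.003, 0.0], [-0.0, -0.002, -1.0]]
wrist_force: [2.1, 0.3, -0.2]
gripper_width: 0.999
gripper_force: 0.0
```

Emit:
{"name": "servo_tool", "arguments": {"slide": [[0.04,0,0],[0.08,0,0],[0.12,0,0],[0.16,0,0],[0.2,0,0]], "spin": [0,0,0,0,0], "grip": [0,0,0,0,0]}}

```text
time_s: 25.07
tcp_pos: [0.4367, -0.2874, 0.2594]
ee_rot: [[0.0, -1.0, 0.001], [-1.0, -0.0, -0.0], [0.0, -0.001, -1.0]]
wrist_force: [0.6, -0.1, -0.1]
gripper_width: 0.999
gripper_force: 0.0
```

Run:
```python
from h import *
d=capture('top');W,ok=cloud(d)
for n,c,lo,hi in(('can',(.637,.1125),.1,.12),('carton',(.637,.0345),.11,.13),('jar',(.637,-.043),.085,.11),('bottle',(.637,-.121),.13,.15)):
    m=box(W,ok,c,lo,hi,(.04,.038));print(n,m.sum(),np.round(W[m].mean(0),4),np.round(cv2.minAreaRect(W[m][:,:2].astype(np.float32))[0],4),[(np.round(r['point'],3).tolist(),round(r['conf'],2)) for r in tip_of(n,'top')[:2]])
print(tip_of('empty_tray','top')[:1],sense()['tcp_pos'])
m=box(W,ok,(.637,-.007),.022,.038,(.06,.19));print(cv2.minAreaRect(W[m][:,:2].astype(np.float32)))
cv2.imwrite('pics/t2.png',cv2.resize(d['pixels'][120:280,160:360],(750,600)))
```

```text
can 388 [0.6369 0.1139 0.1095] [0.638  0.1141] [([0.636, 0.117, 0.017], 0.79)]
carton 435 [0.6368 0.0351 0.119 ] [0.6373 0.0354] [([0.635, 0.035, 0.014], 0.55)]
jar 125 [ 0.6365 -0.0431  0.0919] [ 0.6352 -0.0444] [([0.59, 0.266, -0.005], 0.97), ([0.343, 0.16, -0.001], 0.89)]
bottle 115 [ 0.6371 -0.1204  0.1389] [ 0.6377 -0.12  ] [([0.639, -0.127, 0.018], 0.67)]
[{'point': [0.6375, -0.0068, -0.002], 'conf': 0.61}] [ 0.43703731 -0.28473931  0.25904501]
((0.6391475200653076, -0.0033575892448425293), (0.09539900720119476, 0.3251449465751648), 0.2468724101781845)
```

View pics/t2.png

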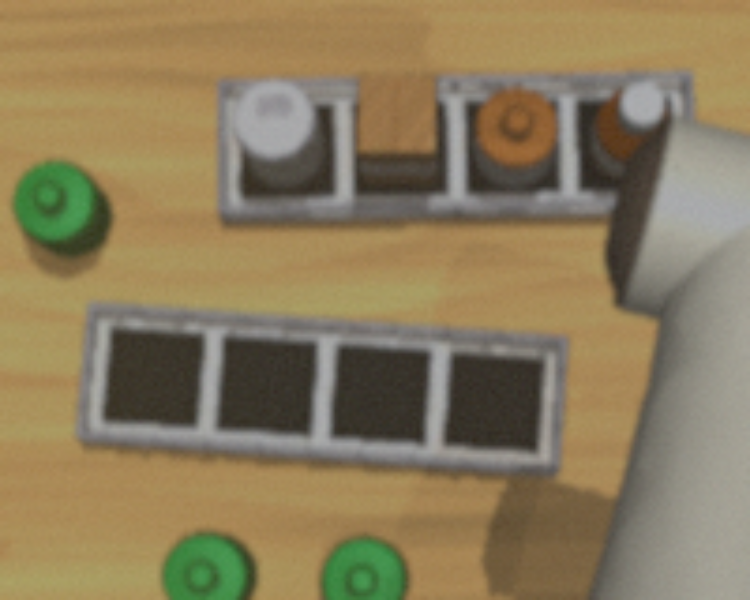

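All four goods stand upright in the far tray: can (274,120), carton (398,113), jar (516,125), bottle (643,103, partly behind the arm). The full tray's mats are bare. Measured centres are within about 2 mm of the pads, and the arm is clear.

```bash
python3 -c "
from station import *
print(finish_job())"
```

```text
the job is handed in; nothing more can be done
None
```

The job is handed in at about 25 s of the 106 s limit, with no verdict returned: can, carton, jar and bottle stand upright in their original order, each measured within about 2 mm of its pad centre, and the arm never went near the mug, the bowl or the green look-alikes.

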